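# Spread the fish cakes and hold the inspection lamp over them

### The job

Spread the heap of four frozen fish cakes over the steel tray so that all lie flat on its floor in one layer, with at least a finger's width of bare tray between any two; leave the lamp in its holder until that is done. Then draw the inspection lamp out of its sloping holder, turn it level with its window facing down, and hold it over the middle of the tray with the window 10 to 20 cm above the bench: finish while still holding it there, still and touching nothing else. Do not shift the other things on the bench.

Things in the scene. Friction and masses are not known exactly. Their poses are not given: they have to be found in the camera images.
- tray: open stainless steel sample tray, 280 (its x) by 240 (its y) by 18 mm high, fixed to the bench; walls and floor 4 mm thick. Origin: centre of its underside; z up. The heap of cakes lies in it
- lamp: hand-held inspection lamp, loose, 0.2 kg. Origin: on the axis of its white handle, where to grip, centre of mass 10 mm along x. x runs from handle to head, y across; the window looks along -z. Handle: x -55 to +35 mm, 28 wide (y), 26 thick (z). Grey head: x +35 to +125 mm, 40 wide, 30 thick. Starts head down in the holder, x sloping 45 degrees down away from the robot, window underneath
- lamp_window (a point): centre of the violet window that fills the -z face of the lamp's head, 80 mm along x and 15 mm along -z from the lamp's origin
- holder: fixed grey lamp holder: steel foot 130 by 90 by 12 mm with an open sleeve sloping 45 degrees, mouth up and towards the robot, 5 mm walls, 3 to 4 mm play; the lamp is free after sliding 60 mm out along its own -x. Origin: centre of the foot's underside; x: the way the sleeve runs down, away from the robot. The lamp's origin rests 55 mm along -x and 122 mm up
- cake_a_center (a point): centre of a frozen fish cake: a hard golden-brown disc with rounded rims, 42 mm across, 26 mm high, about 40 g, loose. At the start three lie touching on the tray floor (this is one of them); lying flat on the tray floor its centre is 17 mm above the bench
- cake_b_center (a point): centre of a frozen fish cake: a hard golden-brown disc with rounded rims, 42 mm across, 26 mm high, about 40 g, loose. At the start three lie touching on the tray floor (this is one of them); lying flat on the tray floor its centre is 17 mm above the bench
- cake_c_center (a point): centre of a frozen fish cake: a hard golden-brown disc with rounded rims, 42 mm across, 26 mm high, about 40 g, loose. At the start three lie touching on the tray floor (this is one of them); lying flat on the tray floor its centre is 17 mm above the bench
- cake_d_center (a point): centre of a frozen fish cake: a hard golden-brown disc with rounded rims, 42 mm across, 26 mm high, about 40 g, loose. At the start three lie touching on the tray floor and this one lies on top of them; lying flat on the tray floor its centre is 17 mm above the bench
- vial: small clear screw-top vial, 34 mm across, 50 mm high, loose, not part of the job: leave alone. Origin: centre of its underside.
- jar: small amber jar, 34 mm across, 45 mm high, loose, not part of the job: leave alone. Origin: centre of its underside.
- beaker: glass beaker, 66 mm across, 85 mm high, loose, not part of the job: leave alone. Origin: centre of its underside.
- bottle: white bottle, 60 mm across, 160 mm high, loose, not part of the job: leave alone. Origin: centre of its underside.
- tape: roll of paper tape lying flat, 90 mm across, 20 mm high, loose, not part of the job: leave alone. Origin: centre of its underside.
- spoon: metal spoon lying on the bench, loose, not part of the job: leave alone. Origin: on the spoon.
- mug: white mug, 76 mm across, 90 mm high, loose, not part of the job: leave alone. Origin: centre of its underside.

How it is judged (in metres and radians):
On the way, in this order (a step that is already met when the one before it is completed fails the run):
1. the four cakes lie flat and apart in the tray while the lamp is still in its holder (height (world z) of each of cake_a_center, cake_b_center, cake_c_center, cake_d_center below 0.022 m and x of cake_a_center in the frame of tray between -0.12 and 0.12 m and y of cake_a_center in the frame of tray between -0.1 and 0.1 m and horizontal distance between cake_a_center and cake_b_center above 0.052 m and horizontal distance between each of cake_a_center, cake_b_center and cake_c_center above 0.052 m and horizontal distance between each of cake_a_center, cake_b_center, cake_c_center and cake_d_center above 0.052 m and x of cake_b_center in the frame of tray between -0.12 and 0.12 m and y of cake_b_center in the frame of tray between -0.1 and 0.1 m and x of cake_c_center in the frame of tray between -0.12 and 0.12 m and y of cake_c_center in the frame of tray between -0.1 and 0.1 m and x of cake_d_center in the frame of tray between -0.12 and 0.12 m and y of cake_d_center in the frame of tray between -0.1 and 0.1 m and distance of lamp from where it was at the start of the episode below 0.03 m), for 0.2 s.
2. the lamp is drawn out of its holder and held by the fingers (distance of lamp from where it was at the start of the episode above 0.07 m and contact force between the fingers and lamp above 1 N and contact force between lamp and holder below 0.1 N), for 0.2 s.
At the end, for the whole second after the job is handed in: cakes flat on the tray floor, centres at least 52 mm apart; lamp at rest, held by the fingers alone, window down within 0.22 rad of level, the window's centre within 60 mm sideways of the tray's centre and 95 to 210 mm above the bench (height (world z) of each of cake_a_center, cake_b_center, cake_c_center, cake_d_center below 0.022 m and x of cake_a_center in the frame of tray between -0.12 and 0.12 m and y of cake_a_center in the frame of tray between -0.1 and 0.1 m and horizontal distance between cake_a_center and cake_b_center above 0.052 m and horizontal distance between each of cake_a_center, cake_b_center and cake_c_center above 0.052 m and horizontal distance between each of cake_a_center, cake_b_center, cake_c_center and cake_d_center above 0.052 m and x of cake_b_center in the frame of tray between -0.12 and 0.12 m and y of cake_b_center in the frame of tray between -0.1 and 0.1 m and x of cake_c_center in the frame of tray between -0.12 and 0.12 m and y of cake_c_center in the frame of tray between -0.1 and 0.1 m and x of cake_d_center in the frame of tray between -0.12 and 0.12 m and y of cake_d_center in the frame of tray between -0.1 and 0.1 m and contact force between the fingers and lamp above 2 N and contact force between lamp and holder below 0.1 N and contact force between lamp and tray below 0.1 N and angle between lamp's own z axis and vertical below 0.22 rad and horizontal distance between lamp_window and tray below 0.06 m and height (world z) of lamp_window between 0.095 and 0.21 m and linear speed of lamp below 0.03 m/s and contact force between lamp and vial below 0.1 N and contact force between lamp and jar below 0.1 N and contact force between lamp and beaker below 0.1 N and contact force between lamp and bottle below 0.1 N and contact force between lamp and tape below 0.1 N and contact force between lamp and spoon below 0.1 N and contact force between lamp and mug below 0.1 N); the arm keeps its last pose, push and grip.
It fails at once if one of the other loose things on the bench is shifted by more than 30 mm (distance of any of vial, jar, beaker, bottle, tape, spoon, mug from where it was at the start of the episode above 0.03 m).
It also fails if it takes over 72 s, if anything falls off the work surface, if the arm or the gripper's body presses on something with over 40 N, if the wrist force passes 120 N, or if a joint passes its speed limit or range.

### The arm

A 7-joint arm with a two-finger parallel gripper is mounted at the origin on the work surface. World frame = base frame: x ahead of the robot, y to its left, z up, the work surface at z = 0. Lengths are in mm, angles in rad, forces in N, time in s.
With the tool pointing down it reaches from about 425 to 950 mm from the base axis. Payload 16.7 kg.
Tool frame: the origin (TCP) lies midway between the tips of the shut fingers; the grasp point (between the pads) lies 19 mm behind it (r.grip_point_offset is the distance from the TCP to the grasp point, in mm); z points along the fingers, y is the line along which they close (so a half turn about z gives the same grasp; the last joint's range is limited). The gripper opens to 94 mm and grips with 3 to 60 N. Pads are 16 mm wide; open, the fingers measure 119 mm over their backs; the gripper's body (75 mm by 177 mm) begins 78 mm behind the grasp point.
Start: joints at [-1.466, 0.426, 0.074, 1.606, -0.034, 1.111, -0.067], TCP at [170.14, 653.165, 182.567] pointing down, gripper open.
Joint ranges: [-2.85, 2.85], [-0.5, 2.14], [-1.23, 1.37], [0.21, 2.46], [-1.02, 4.16], [0.16, 2.05], [-2.73, 2.73]. Speed limits (rad/s): [1.89, 1.89, 2.39, 2.39, 3.01, 3.01, 3.01].

### API

Orientations are given as a rotation vector (axis times angle).
In Python, from rig import r gives the robot as it stands.
- The arm moves only by the shell command python3 -m creep 'ROWS'. ROWS is a JSON list of rows, 1 to 12 of them, each of 7 numbers: dx, dy, dz in mm, then a rotation vector rx, ry, rz in rad, then the finger opening in mm; each row shifts and turns the commanded pose from where the row before left it, along the tool's axes as they then stand; what a row does not reach is not made up. A row lasts 1/8 s, in which the tool goes at most 62.5 mm and 0.188 rad, less where a joint would pass 70% of its speed; a pose out of reach is approached as far as the arm can. The fingers move at their own pace and stop on an object; the grip force is fixed at half the most. Time passes only in rows, so rows that do not move let the fingers close. It prints the time, the measured TCP pose, the force, the opening and the grip force at its end.
- r.state(): the state, without advancing time (a new reading comes with each control period).
- r.camera(name): name is "scene" or "top" or "wrist"; returns (picture, depth): 420x560x3 uint8, blue, green, red; 420x560 float32, mm along the optical axis (not along the pixel's ray), 0 where there is no reading.
- r.camera_info(name): a dict with "fx", "fy", "cx", "cy" (pixels), "eye" and "rotation" of the camera in the world. Camera axes: x right, y down, z forward; pixel columns grow to the right and rows downward; lengths in mm; the calibration is good to about 2 mm. A picture is of the moment at which its call begins: read the wrist's pose just before it. camera_info takes no time and is no camera call; for the wrist camera it gives the pose at the moment of the call.
- r.job_done(): hands the job in; it is judged then, once.
The state is a dict: "time": time; "joints": joint angles; "qd": joint speeds; "effort": joint torques, N m; "position": TCP position; "orientation": TCP orientation; "wrist_force": force on the tool from outside, world axes, zero at the start; "ft_torque": the same for the moment, N m; "gripper_width": finger opening in mm; "grasp_force": force on a finger pad.
Only numpy, scipy, OpenCV 4.12 (cv2) and the standard library are available. Lean on these libraries where they do the work, as an engineer would, in place of code of your own. Each camera call takes 0.05 s, during which the arm holds its last target. There are 200 camera calls.

## Working session

There is one attempt and no reset: what is moved stays moved. The work goes in short steps, Python scripts to look and compute and a shell command to move; the robot and the scene stay as the last step left them, time stands still between calls to the robot, and variables do not carry over. Pictures are saved under pics/ and viewed, at most 10 in all, crops included, and the job is handed in when it is done.

```bash
mkdir -p pics; cat > h.py <<'E'
import numpy as np, cv2
from rig import r
from scipy.spatial.transform import Rotation as R
def cloud(n):
    i=r.camera_info(n); im,d=r.camera(n); 
    v,u=np.mgrid[:420,:560]
    P=np.dstack([(u-i['cx'])/i['fx']*d,(v-i['cy'])/i['fy']*d,d])@np.array(i['rotation']).reshape(3,3).T+np.array(i['eye'])
    P[d==0]=np.nan
    return im,P,i
E
python3 - <<'E'
from h import *
s=r.state();print(s)
for n in('top','scene'):
    im,P,i=cloud(n);np.savez('pics/'+n,im=im,P=P);cv2.imwrite(f'pics/{n}0.png',im);print(i)
E
ls
```

```text
{'time': 0.0, 'joints': array([-1.4655002 ,  0.42672588,  0.07385441,  1.60662465, -0.03407522,
        1.11082098, -0.06709714]), 'qd': array([-4.67688083e-04, -7.37540111e-04,  6.53283155e-04,  4.70651133e-05,
        4.72659872e-04, -6.01392177e-04, -9.66138955e-04]), 'effort': array([-1.44156380e-03, -9.35806561e+01,  3.66509914e+00, -4.54220974e+01,
       -4.89831436e-02,  1.96583255e-02,  9.58722262e-05]), 'position': array([170.05419806, 652.72361369, 181.87206782]), 'orientation': array([-3.99178515e-01, -3.11608086e+00,  2.07160797e-03]), 'wrist_force': array([ 0.31320893, -0.47086177,  0.60274584]), 'ft_torque': array([ 0.00070232, -0.00100939,  0.00710551]), 'grasp_force': 0.0, 'gripper_width': 94.01272867702825}
h.py
picsTraceback (most recent call last):
  File "<stdin>", line 4, in <module>
  File "h.py", line 7, in cloud
    P=np.dstack([(u-i['cx'])/i['fx']*d,(v-i['cy'])/i['fy']*d,d])@np.array(i['rotation']).reshape(3,3).T+np.array(i['eye'])
                                                                 ~~~~~~~~~~~~~~~~~~~~~~~~~~~~~~~^^^^^
ValueError: cannot reshape array of size 3 into shape (3,3)
```

```bash
sed -i "s/np.array(i\['rotation'\]).reshape(3,3).T/R.from_rotvec(i['rotation']).as_matrix().T/" h.py
python3 - <<'E'
from h import *
for n in('top','scene'):
    im,P,i=cloud(n);np.savez('pics/'+n,im=im,P=P);cv2.imwrite(f'pics/{n}0.png',im);print(i)
    print(np.nanmedian(P[...,2]))
E
```

```text
{'fx': 493.6298781661306, 'fy': 493.6298781661306, 'cx': 283.83838177519243, 'cy': 206.3542675488748, 'eye': array([ 294.76212208,   -6.13764859, 1756.45126064]), 'rotation': array([-2.12373207,  2.14093553, -0.17699243])}
-1.6558414613897412
{'fx': 520.5622235323137, 'fy': 520.5622235323137, 'cx': 277.38468610501883, 'cy': 210.641951004968, 'eye': array([1220.52182483,  986.51816728, 1196.47818778]), 'rotation': array([-0.78983372, -2.57558483,  1.12624095])}
-0.08656618682084627
```

View pics/top0.png

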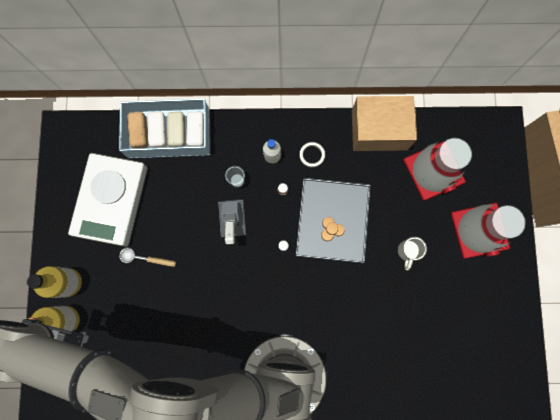

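View pics/scene0.png

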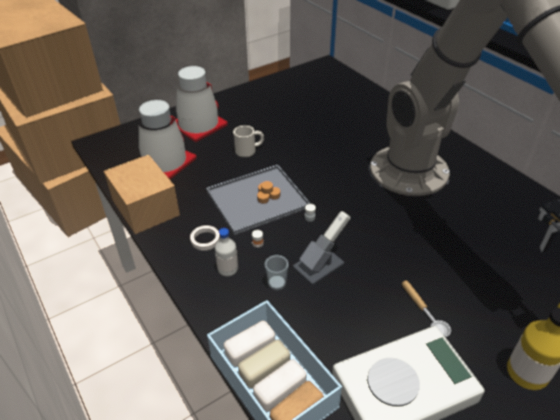

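The top view shows the tray around (333,220) with the heap at (331,229), lamp/holder at (231,222), vial (283,245), jar (283,189) and beaker (235,177). The scene view agrees, with the heap at (267,191) and the lamp at (335,235).

```bash
python3 - <<'E'
import numpy as np, cv2
for n,hb,lb in(('top',(305,205,360,250),(212,195,250,248)),('scene',(250,175,290,210),(290,205,355,280))):
    z=np.load(f'pics/{n}.npz');im,P=z['im'],z['P'];hsv=cv2.cvtColor(im,cv2.COLOR_BGR2HSV)
    m=np.zeros((420,560),bool);m[hb[1]:hb[3],hb[0]:hb[2]]=1
    b=m&(hsv[...,0]>5)&(hsv[...,0]<25)&(hsv[...,1]>100);Q=P[b];print(n,'cakes',b.sum(),np.nanmedian(Q,0),np.nanmax(Q,0),np.nanmin(Q,0))
    t=Q[:,2]>np.nanmax(Q[:,2])-6;print(' top cake',Q[t].mean(0),t.sum())
    m[:]=0;m[lb[1]:lb[3],lb[0]:lb[2]]=1
    w=m&(hsv[...,1]<40)&(hsv[...,2]>150);Q=P[w];print(' handle',w.sum(),np.nanmean(Q,0),np.nanmin(Q,0),np.nanmax(Q,0))
    c=Q[~np.isnan(Q[:,0])];c=c[c[:,2]>60];e=np.linalg.svd(c-c.mean(0),full_matrices=False)[2];print(' axis',c.mean(0),e[0])
    # holder foot/bench things
    f=m&(P[...,2]>6)&(P[...,2]<18);cn=P[f][:,:2].astype(np.float32);print(' foot',cv2.minAreaRect(cn))
    if n=='top':
        cv2.imwrite('pics/crop.png',cv2.resize(im[165:265,205:385],None,fx=4.4,fy=4.4,interpolation=cv2.INTER_CUBIC))
        for k,(u,v) in dict(vial=(283,245),jar=(283,189),beaker=(235,177),bottle=(272,152),tape=(312,144),mug=(411,250),spoon=(150,261)).items():
            print(k,P[v,u].round())
        m[:]=0;m[165:275,285:385]=1
        g=m&(P[...,2]>10)&(P[...,2]<24)&(hsv[...,1]<80);q=P[g][:,:2].astype(np.float32);print('tray',cv2.minAreaRect(q),g.sum())
        g=m&(hsv[...,2]>70)&(hsv[...,1]<80);c=max(cv2.findContours(g.astype(np.uint8),0,2)[0],key=cv2.contourArea);bx=cv2.boxPoints(cv2.minAreaRect(c));print(bx,[P[int(y),int(x)].round() for x,y in bx])
E
```

```text
top cakes 327 [ 503.22849132 -163.97650826   32.04895996] [ 549.2320085  -135.51179994   64.24814829] [ 466.94735169 -210.55819088    7.28630524]
 top cake [ 505.29359228 -167.21416559   60.33236689] 21
 handle 182 [484.87647675 179.31373684 140.36450996] [447.16587145 163.66112668 100.45987028] [530.73331812 196.29429733 168.50152156]
 axis [484.87647675 179.31373684 140.36450996] [-0.79096785 -0.0800608   0.60659717]
 foot ((541.3116455078125, 188.77349853515625), (187.4623260498047, 132.7368621826172), 0.2550349831581116)
vial [449.   1.  55.]
jar [649.  -0.  41.]
beaker [703. 175.  -1.]
bottle [766.  37. 105.]
tape [ 820. -107.   20.]
mug [ 432. -453.    0.]
spoon [400. 469.  17.]
tray ((547.3591918945312, -177.983642578125), (349.0160827636719, 384.92950439453125), 87.65106201171875) 575
[[294.8082  255.98145]
 [302.43503 177.17113]
 [371.46597 183.85153]
 [363.83914 262.66187]] [array([418., -37.,  -6.]), array([702., -70.,  -3.]), array([ 678., -321.,   -4.]), array([ 390., -278.,   19.])]
scene cakes 335 [ 514.78416366 -153.18516171   31.40585509] [ 552.08164267 -132.93459877   64.53649944] [ 468.81702092 -214.1251676     3.11283428]
 top cake [ 508.51197425 -162.09963025   59.90868404] 11
 handle 323 [485.45505487 147.82847771 120.03894225] [398.96841488 -49.1645719   -1.24505476] [530.58502238 194.87930312 166.34354655]
 axis [493.45418607 181.15578918 136.832947  ] [ 0.74890984  0.05735387 -0.66018526]
 foot ((486.96734619140625, 110.36974334716797), (324.6553649902344, 208.8059844970703), 52.527183532714844)
```

View pics/crop.png

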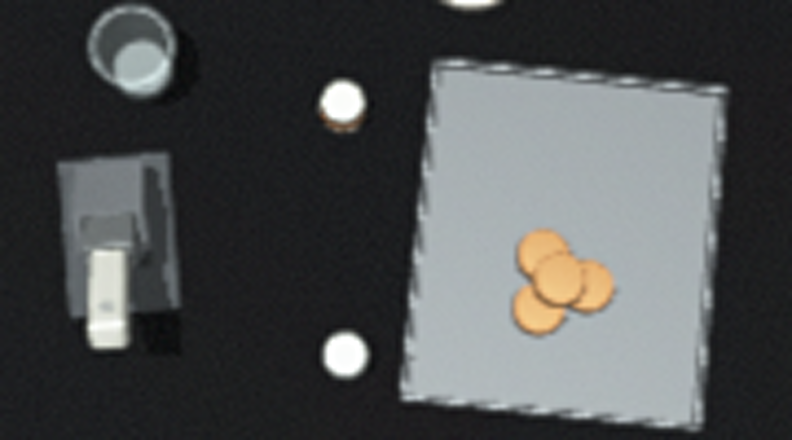

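The crop shows the top cake at (559,278) over lower cakes at about (543,255), (540,308) and (588,287), inside a slightly yawed tray. The lamp handle is at (108,298).

```bash
cat >> h.py <<'E'
def ray(i,u,v,z):
    d=R.from_rotvec(i['rotation']).apply([(u-i['cx'])/i['fx'],(v-i['cy'])/i['fy'],1]); e=np.array(i['eye'])
    return (e+d*(z-e[2])/d[2])[:3]
def goto(target,yaw=None,Rt=None):
    """print tool-axis delta to world target; yaw: direction (rad) of the closing line, tool down"""
    s=r.state();A=R.from_rotvec(s['orientation'])
    out=A.inv().apply(np.array(target)-s['position'])
    if yaw is not None:
        c=[]
        for y in(yaw,yaw+np.pi):
            Y=np.array([np.cos(y),np.sin(y),0]);Z=np.array([0,0,-1.]);c.append(R.from_matrix(np.c_[np.cross(Y,Z),Y,Z]))
        c=[(A.inv()*q).as_rotvec() for q in c];Rt=min(c,key=np.linalg.norm);rest=sorted(c,key=np.linalg.norm)[1]
        print('rot',Rt.round(3),'alt',rest.round(3))
    elif Rt is not None: print('rot',(A.inv()*Rt).as_rotvec().round(4))
    print('move(tool, before rot)',out.round(1)); return out
E
python3 - <<'E'
from h import *
i=r.camera_info('top')
f=lambda u,v,z:ray(i,205+(u+.5)/4.4-.5,165+(v+.5)/4.4-.5,z)
C=np.array([f(*c,18) for c in((435,62),(726,90),(698,428),(402,398))]);print(C.round());print('tray',C.mean(0),np.linalg.norm(np.diff(C,axis=0),axis=1),np.degrees(np.arctan2(*(C[0]-C[3])[1::-1])))
print('d',f(559,278,56));
for c in((543,252),(539,310),(589,287)):print(f(*c,30).round(1))
F=np.array([f(*c,12) for c in((58,162),(168,153),(180,306),(70,318))]);print('foot',F.round(),F.mean(0))
J=r.state()['joints'];print(J)
d=f(559,278,56)
goto([d[0],d[1],200],yaw=0);goto([450,250,260]);goto([d[0],d[1],260])
E
```

```text
[[ 691.  -74.   18.]
 [ 665. -312.   18.]
 [ 390. -279.   18.]
 [ 416.  -44.   18.]]
tray [ 540.61882007 -177.31818559   18.        ] [238.84157199 276.63433261 236.77432579] -6.30215812099253
d [ 506.86397572 -167.95614811   56.        ]
[ 531.2 -158.1   30. ]
[ 484.5 -153.9   30. ]
[ 502.7 -194.2   30. ]
foot [[611. 234.  12.]
 [618. 145.  12.]
 [492. 134.  12.]
 [483. 223.  12.]] [551.0084698  184.05833874  12.        ]
[-1.46551972  0.42655166  0.07388266  1.60648647 -0.03409287  1.11077563
 -0.0671165 ]
rot [-1.000e-03  1.000e-03  1.316e+00] alt [-1.000e-03 -1.000e-03 -1.826e+00]
move(tool, before rot) [-532.8 -709.4  -17.2]
move(tool, before rot) [-372.4 -319.3  -77.6]
move(tool, before rot) [-532.8 -709.5  -77.2]
```

```bash
python3 -m creep '[[-37,-32,-15,0,0,0,94],[-37,-32,-15,0,0,0,94],[-37,-32,-15,0,0,0,94],[-37,-32,-15,0,0,0,94],[-37,-32,-17,0,0,0,94],[-37,-32,0,0,0,0,94],[-37,-32,0,0,0,0,94],[-37,-32,0,0,0,0,94],[-37,-32,0,0,0,0,94],[-39,-31,0,0,0,0,94]]'
python3 - <<'E'
from h import *
print(r.state()['joints'].round(2));goto([506.9,-168,150])
E
```

```text
time: 1.4
position: [450.3, 249.3, 259.6]
orientation: [-0.399, -3.116, -0.0]
wrist_force: [0.5, 0.5, -0.2]
gripper_width: 93.7
grasp_force: 0.0
[-0.96  0.09  0.35  1.88 -0.03  1.18  0.72]
move(tool, before rot) [-159.9 -389.6  109.5]
```

```bash
python3 -m creep '[[-20,-48,0,0,0,0,94],[-20,-49,0,0,0,0,94],[-20,-49,0,0,0,0,94],[-20,-49,0,0,0,0,94],[-20,-49,0,0,0,0,94],[-20,-49,20,0,0,0,94],[-20,-49,20,0,0,0,94],[-20,-48,20,0,0,0,94],[0,0,0,0,0,0,94]]'
python3 - <<'E'
from h import *
print(r.state()['joints'].round(2));im,P,i=cloud('wrist');np.savez('pics/w1',im=im,P=P);cv2.imwrite('pics/w1.png',im);print(i)
E
```

```text
time: 2.52
position: [504.9, -170.9, 198.3]
orientation: [-0.408, -3.113, 0.003]
wrist_force: [0.2, -0.8, 0.9]
gripper_width: 94.2
grasp_force: 0.0
[-0.43  0.21  0.74  1.94 -0.16  1.05  1.69]
{'fx': 303.2240020849425, 'fy': 303.2240020849425, 'cx': 284.4223300828553, 'cy': 216.20726032121112, 'eye': array([ 424.02246539, -148.44630162,  400.29077868]), 'rotation': array([2.29621179, 1.76780037, 0.25732056])}
```

View pics/w1.png

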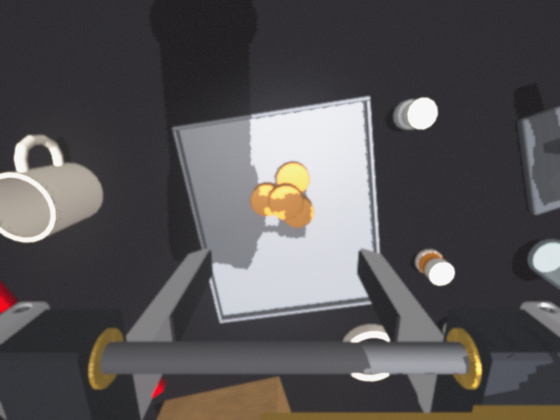

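The wrist view shows the top cake at about (286,201), with lower cakes at (293,178), (267,199) and (299,212). The fingers straddle the lower part of the image.

```bash
python3 - <<'E'
from h import *
z=np.load('pics/w1.npz');im,P=z['im'],z['P'];h=cv2.cvtColor(im,cv2.COLOR_BGR2HSV)
m=np.zeros((420,560),bool);m[150:235,245:325]=1
m&=(h[...,0]>5)&(h[...,0]<28)&(h[...,1]>90)
Q=P[m];print(np.nanpercentile(Q[:,2],[5,50,90,99]))
for lo,hi in((50,66),):
    k=m&(P[...,2]>lo)&(P[...,2]<hi);q=P[k];print(k.sum(),np.median(q,0),(np.min(q,0)+np.max(q,0))/2,np.ptp(q,axis=0))
i=r.camera_info('wrist')
for u,v in((293,178),(267,199),(299,212)):print(P[v,u].round(1),ray(i,u,v,30).round(1))
print('d',ray(i,286,201,56).round(1))
goto([506.5,-168,35])
E
```

```text
[27.71320893 30.4819612  56.11594129 57.15498597]
932 [ 508.05675597 -170.04922551   55.62648928] [ 508.54852427 -170.04071604   53.87587145] [40.74179249 40.789666    7.60254258]
[ 486.7 -155.    29.8] [ 487.4 -152.7   30. ]
[ 504.3 -193.2   28.5] [ 504.8 -190.8   30. ]
[ 523.6 -157.7   54.7] [ 531.5 -156.    30. ]
d [ 507.1 -166.8   56. ]
move(tool, before rot) [ -1.1   1.1 163.8]
```

```bash
python3 -m creep '[[-1,1,50,0,0,0,80],[0,0,50,0,0,0,70],[0,0,40,0,0,0,70],[0,0,23,0,0,0,70],[0,0,0,0,0,0,70],[0,0,0,0,0,0,25],[0,0,0,0,0,0,25],[0,0,0,0,0,0,25],[0,0,0,0,0,0,25],[0,0,0,0,0,0,25],[0,0,-20,0,0,0,25],[0,0,-20,0,0,0,25]]'
python3 - <<'E'
from h import *
goto([615,-185,75]);goto([615,-185,9])
E
```

```text
time: 4.08
position: [507.1, -166.4, 76.9]
orientation: [-0.399, -3.115, 0.0]
wrist_force: [-0.3, 0.7, 0.4]
gripper_width: 25.1
grasp_force: 0.0
move(tool, before rot) [-109.     9.3    1.9]
move(tool, before rot) [-109.1    9.3   67.9]
```

```bash
python3 -m creep '[[0,0,-50,0,0,0,70],[0,0,-50,0,0,0,70]]'
python3 - <<'E'
from h import *
im,P,i=cloud('wrist');np.savez('pics/w2',im=im,P=P);h=cv2.cvtColor(im,cv2.COLOR_BGR2HSV)
m=(h[...,0]>5)&(h[...,0]<28)&(h[...,1]>90)
ys,xs=np.where(m[100:300,150:400]);c=int(np.median(xs))+150,int(np.median(ys))+100;print(c)
cv2.imwrite('pics/w2.png',cv2.resize(im[c[1]-75:c[1]+75,c[0]-100:c[0]+100],None,fx=3,fy=3));print(c[0]-100,c[1]-75)
E
```

```text
time: 4.32
position: [507.0, -166.5, 177.8]
orientation: [-0.4, -3.115, 0.001]
wrist_force: [1.4, -0.6, -0.1]
gripper_width: 41.5
grasp_force: 0.0
(282, 202)
182 127
```

View pics/w2.png

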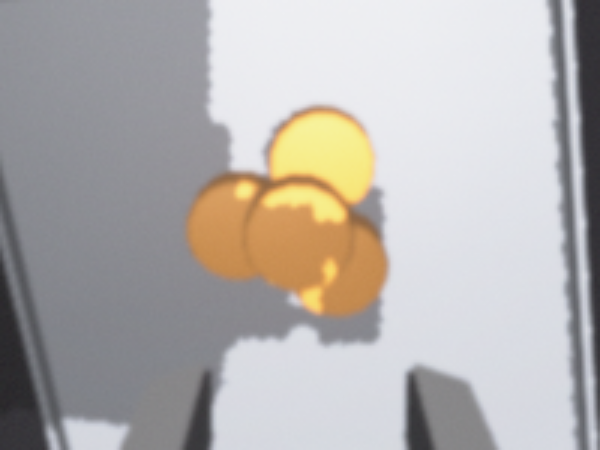

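The heap still looks intact: d at (298,233) in the crop, with the lower cakes at (322,157), (240,228) and (335,265). The grasp did not hold.

```bash
python3 - <<'E'
from h import *
z=np.load('pics/w2.npz');im,P=z['im'],z['P'];h=cv2.cvtColor(im,cv2.COLOR_BGR2HSV)
m=np.zeros((420,560),bool);m[150:240,235:325]=1
m&=(h[...,0]>5)&(h[...,0]<28)&(h[...,1]>90)
k=m&(P[...,2]>48)&(P[...,2]<66);q=P[k];print(k.sum(),np.median(q,0),(np.min(q,0)+np.max(q,0))/2,np.ptp(q,axis=0))
i=r.camera_info('wrist');s=r.state();print(s['position'],s['gripper_width'])
for c in((322,157),(240,228),(335,265)):print(ray(i,182+c[0]/3,127+c[1]/3,30).round(1))
print('d',ray(i,182+298/3,127+233/3,56).round(1))
A=R.from_rotvec(s['orientation']).as_matrix()
def proj(p):
    q=R.from_rotvec(i['rotation']).inv().apply(p-i['eye']);return i['cx']+i['fx']*q[0]/q[2],i['cy']+i['fy']*q[1]/q[2],q[2]
print(A.round(2));print(proj(s['position']),[proj(s['position']+A@np.array([0,y,0])) for y in(-25,25)])
print('z depth along finger rows', [(v,u,P[v,u].round()) for v,u in((252,250),(265,325),(280,325),(280,248))])
E
```

```text
1060 [ 507.27826807 -169.95706536   55.63136466] [ 508.32475989 -170.40874715   53.51223613] [40.89418923 41.49227915  9.95445444]
[ 509.50896066 -167.90063786  183.64612076] 45.383344646200484
[ 490.4 -156.2   30. ]
[ 510.1 -195.3   30. ]
[ 534.9 -162.1   30. ]
d [ 511.3 -171.3   56. ]
[[-0.97  0.25  0.01]
 [ 0.25  0.97 -0.  ]
 [-0.01  0.   -1.  ]]
(np.float64(283.69453322427995), np.float64(247.19417402780047), np.float64(217.6168001346293)) [(np.float64(248.85751621345588), np.float64(247.14771778203865), np.float64(217.601930786397)), (np.float64(318.5267898641659), np.float64(247.24062392545954), np.float64(217.63166948286158))]
z depth along finger rows [(252, 250, array([ 495., -185.,  202.])), (265, 325, array([ 504., -142.,  225.])), (280, 325, array([ 505., -144.,  239.])), (280, 248, array([ 502., -186.,  225.]))]
```

```bash
python3 - <<'E'
from h import *
goto([508,-169.5,31.5])
E
python3 -m creep '[[2,-1,50,0,0,0,70],[0,-1,50,0,0,0,64],[0,0,40,0,0,0,60],[0,0,10,0,0,0,60],[0,0,0,0,0,0,60],[0,0,0,0,0,0,60]]'
python3 - <<'E'
from h import *
goto([508,-169.5,31.5])
E
```

```text
move(tool, before rot) [  1.9  -2.1 152.1]
time: 5.12
position: [506.0, -168.1, 28.0]
orientation: [0.399, 3.114, 0.0]
wrist_force: [0.4, -0.4, 0.9]
gripper_width: 59.9
grasp_force: 0.0
move(tool, before rot) [-2.3 -0.9 -3.5]
```

```bash
python3 -m creep '[[-2,-1,-3,0,0,0,60],[0,0,0,0,0,0,25],[0,0,0,0,0,0,25],[0,0,0,0,0,0,25],[0,0,0,0,0,0,25],[0,0,0,0,0,0,25]]'
python3 - <<'E'
from h import *
goto([508,-169.5,31.5])
E
```

```text
time: 5.88
position: [506.8, -169.2, 29.8]
orientation: [0.399, 3.116, 0.0]
wrist_force: [-0.7, 0.6, 6.5]
gripper_width: 40.4
grasp_force: 30.0
move(tool, before rot) [-1.2 -0.  -1.7]
```

```bash
python3 -m creep '[[0,0,-30,0,0,0,25],[0,0,-15,0,0,0,25],[0,0,0,0,0,0,25]]'
python3 - <<'E'
from h import *
goto([620.6,-135.8,30])
E
```

```text
time: 6.25
position: [507.4, -169.1, 75.2]
orientation: [0.398, 3.114, 0.001]
wrist_force: [-0.1, -0.9, -0.3]
gripper_width: 40.3
grasp_force: 30.0
move(tool, before rot) [-101.1   60.8   45.5]
```

```bash
python3 -m creep '[[-34,20,0,0,0,0,25],[-34,20,0,0,0,0,25],[-33,21,20,0,0,0,25],[0,0,26,0,0,0,25],[0,0,10,0,0,0,25],[0,0,0,0,0,0,25],[0,0,0,0,0,0,25]]'
```

```text
time: 7.12
position: [620.0, -136.1, 19.4]
orientation: [0.4, 3.115, 0.0]
wrist_force: [-0.2, 0.1, -0.7]
gripper_width: 40.1
grasp_force: 30.0
```

```bash
python3 -m creep '[[0,0,11,0,0,0,25],[0,0,3,0,0,0,25],[0,0,0,0,0,0,25],[0,0,0,0,0,0,60],[0,0,0,0,0,0,60],[0,0,0,0,0,0,60],[0,0,-50,0,0,0,60],[0,0,-50,0,0,0.16,60],[0,0,-40,0,0,0.16,60],[0,0,0,0,0,0,60]]'
python3 - <<'E'
from h import *
im,P,i=cloud('top');np.savez('pics/t2',im=im,P=P);h=cv2.cvtColor(im,cv2.COLOR_BGR2HSV)
m=np.zeros((420,560),bool);m[180:265,295:372]=1
m&=(h[...,0]>5)&(h[...,0]<25)&(h[...,1]>100)
cv2.imwrite('pics/t2.png',cv2.resize(im[175:265,290:380],None,fx=5,fy=5))
n,l,st,c=cv2.connectedComponentsWithStats(m.astype(np.uint8))
for k in range(1,n):
    if st[k,4]>20: print(st[k],ray(i,*c[k],30).round(1),np.nanmedian(P[l==k],0).round(1))
goto([488,-155,60],yaw=np.radians(56))
E
```

```text
time: 8.38
position: [621.4, -136.0, 147.5]
orientation: [0.892, 3.008, 0.002]
wrist_force: [0.3, 0.8, -0.8]
gripper_width: 59.7
grasp_force: 0.0
[322 219  22  22 239] [ 500.6 -173.2   30. ] [ 499.3 -171.2   28.4]
rot [0.001 0.002 0.02 ] alt [-3.000e-03  2.000e-03 -3.122e+00]
move(tool, before rot) [100.8 -88.4  85.3]
```

View pics/t2.png

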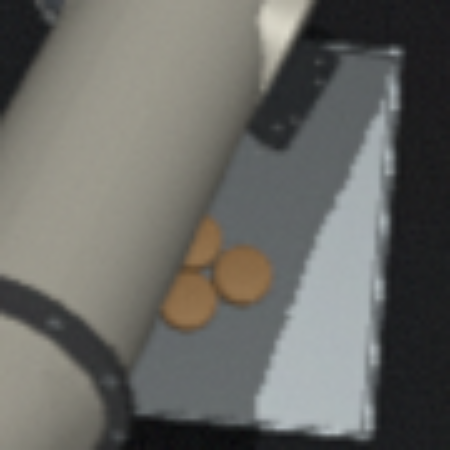

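The arm hides d, but the three lower cakes are unmoved: crop (243,275), (190,298) and (205,243).

```bash
python3 -m creep '[[34,-29,0,0,0,0,54],[34,-29,0,0,0,0,54],[34,-29,28,0,0,0,54],[0,0,40,0,0,0,54],[0,0,0,0,0,0,54],[0,0,0,0,0,0,54]]'
python3 - <<'E'
from h import *
goto([487,-154,6])
E
```

```text
time: 9.18
position: [487.3, -153.7, 77.1]
orientation: [-0.89, -3.013, 0.001]
wrist_force: [0.6, -0.3, 0.3]
gripper_width: 53.9
grasp_force: 0.0
move(tool, before rot) [ 0.  -0.4 71.1]
```

```bash
python3 -m creep '[[0,0,35,0,0,0,54],[0,0,25,0,0,0,54],[0,0,10.5,0,0,0,54],[0,0,0,0,0,0,54],[0,0,0,0,0,0,54],[0,0,0,0,0,0,25],[0,0,0,0,0,0,25],[0,0,0,0,0,0,25],[0,0,0,0,0,0,25]]'
python3 - <<'E'
from h import *
goto([464,-229,50])
E
```

```text
time: 10.3
position: [488.2, -153.8, 7.3]
orientation: [0.89, 3.01, 0.001]
wrist_force: [-1.1, 0.4, 18.6]
gripper_width: 25.1
grasp_force: 9.6
move(tool, before rot) [-20.7 -76.2 -42.8]
```

```bash
python3 -m creep '[[0,0,0,0,0,0,54],[0,0,0,0,0,0,54],[0,0,0,0,0,0,54],[0,0,-50,0,0,0,54],[0,0,-50,0,0,0,54],[0,0,-30,0,0,0,54],[0,0,0,0,0,0,54],[0,0,0,0,0,0,54]]'
python3 - <<'E'
from h import *
im,P,i=cloud('wrist');np.savez('pics/w3',im=im,P=P)
cv2.imwrite('pics/w3.png',im[120:300,170:410].repeat(3,0).repeat(3,1))
h=cv2.cvtColor(im,cv2.COLOR_BGR2HSV)
m=((h[...,0]>5)&(h[...,0]<28)&(h[...,1]>90)).astype(np.uint8);m[:,:170]=0;m[:,410:]=0;m[:120]=0;m[300:]=0
g=cv2.GaussianBlur(im,(3,3),0)
n,l,st,c=cv2.connectedComponentsWithStats(m)
for k in range(1,n):
    if st[k,4]>50: print(st[k],ray(i,*c[k],30).round(1),np.nanmedian(P[l==k],0).round(1))
print(i['eye'])
E
```

```text
time: 11.3
position: [486.6, -152.8, 135.5]
orientation: [-0.89, -3.012, -0.0]
wrist_force: [-0.1, 0.1, -0.8]
gripper_width: 53.9
grasp_force: 0.0
[ 243  189   76   72 3370] [ 506.4 -168.8   30. ] [ 505.5 -165.7   29.5]
[358 272  20  28 254] [ 615.6 -121.1   30. ] [ 615.5 -120.8   29.4]
[ 416.04375642 -106.55457332  337.4422276 ]
```

View pics/w3.png

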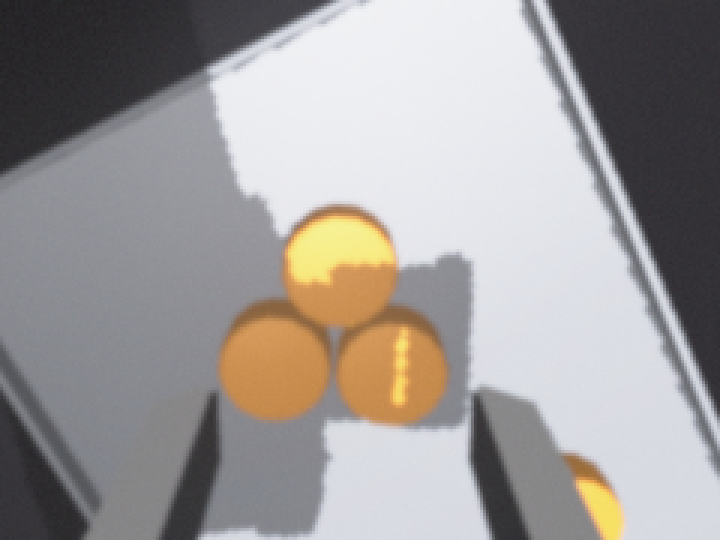

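The view shows B at about (340,268), C at (275,366) and A at (393,372), all unmoved. d lies flat apart at (590,505). The pads slip off the rim when they are high, so I'll straddle each cake with the open fingers and drag it instead.

```bash
python3 - <<'E'
from h import *
i=r.camera_info('wrist')
for n,u,v in(('B',341,270),('C',275,366),('A',393,372)):print(n,ray(i,170+u/3,120+v/3,30).round(1))
print(r.state()['joints'].round(2));goto([487,-154,8])
E
python3 -m creep '[[0,0,50,0,0,0,54],[0,0,45,0,0,0,54],[0,0,27,0,0,0,54],[0,0,5,0,0,0,54],[0,0,0,0,0,0,54],[0,0,0,0,0,0,48]]'
```

```text
B [ 487.5 -153.9   30. ]
C [ 504.8 -193.6   30. ]
A [ 530.  -158.9   30. ]
[-0.55  0.29  0.87  2.06 -0.28  0.92  1.47]
move(tool, before rot) [ -1.3  -0.5 127.2]
time: 12.1
position: [487.5, -153.4, 10.0]
orientation: [0.89, 3.011, 0.0]
wrist_force: [0.1, 0.1, -0.1]
gripper_width: 49.1
grasp_force: 0.0
```

```bash
python3 -m creep '[[0,-4,2,0,0,0,48],[0,-8,0,0,0,0,48],[0,-10,0,0,0,0,48],[0,-10,0,0,0,0,48],[0,-10,0,0,0,0,48],[0,-10,0,0,0,0,48],[0,-10,0,0,0,0,48],[0,-8,0,0,0,0,48],[0,-5,0,0,0,0,48],[0,0,0,0,0,0,52],[0,0,-50,0,0,0,52],[0,0,-50,0,0,0,52]]'
python3 -m creep '[[0,0,-30,0,0,0,54],[0,0,0,0,0,0,54],[0,0,0,0,0,0,54]]'
cat >> h.py <<'E'
def cakes():
    im,P,i=cloud('wrist');h=cv2.cvtColor(im,cv2.COLOR_BGR2HSV)
    m=(h[...,0]>5)&(h[...,0]<28)&(h[...,1]>90)&(P[...,2]>26)&(P[...,2]<35)&(P[...,0]>420)&(P[...,0]<670)&(P[...,1]<-60)&(P[...,1]>-300)
    t=np.zeros((300,300),np.uint8);q=P[m];t[np.clip((q[:,0]-400).astype(int),0,299),np.clip((q[:,1]+330).astype(int),0,299)]=255
    t=cv2.morphologyEx(t,cv2.MORPH_CLOSE,np.ones((7,7)))
    d=cv2.distanceTransform(t,cv2.DIST_L2,5); out=[]
    while d.max()>11:
        y,x=np.unravel_index(d.argmax(),d.shape);out.append((y+400,x-330,round(float(d[y,x]),1)));cv2.circle(d,(int(x),int(y)),17,0,-1)
    cv2.imwrite('pics/map.png',t);print(out);return out
E
python3 - <<'E'
from h import *
cakes()
print(r.state()['position'],r.state()['joints'].round(2))
E
```

```text
time: 13.6
position: [444.8, -217.1, 107.9]
orientation: [-0.892, -3.01, 0.002]
wrist_force: [1.1, 0.2, 1.2]
gripper_width: 51.8
grasp_force: 0.0
time: 13.98
position: [445.5, -216.1, 136.4]
orientation: [-0.89, -3.012, -0.0]
wrist_force: [-0.4, -0.1, -0.7]
gripper_width: 53.9
grasp_force: 0.0
[(np.int64(620), np.int64(-136), 19.0), (np.int64(529), np.int64(-161), 19.0), (np.int64(457), np.int64(-213), 13.6), (np.int64(500), np.int64(-205), 13.2)]
[ 445.31468859 -216.09695801  136.15739291] [-0.45  0.26  0.91  2.09 -0.26  0.91  1.6 ]
```

```bash
python3 - <<'E'
from h import *
im,d=r.camera('wrist');cv2.imwrite('pics/w4.png',im[100:330,140:420].repeat(2,0).repeat(2,1))
E
```

```text
(no output)
```

View pics/w4.png

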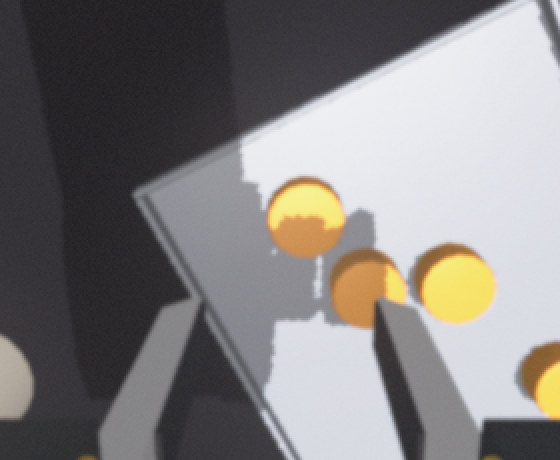

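B is now at (307,221), C at (367,290) and A at (457,286), with small gaps between them. d is at the right edge.

```bash
python3 - <<'E'
from h import *
i=r.camera_info('wrist');D={}
for n,u,v in(('B',307,221),('C',368,290),('A',456,286)):D[n]=ray(i,140+u/2,100+v/2,30);print(n,D[n].round(1))
D['d']=np.array([620,-136,30])
import itertools
for a,b in itertools.combinations(D,2):print(a,b,np.linalg.norm((D[a]-D[b])[:2]).round(1))
v=(D['A']-D['C']);print(np.degrees(np.arctan2(v[1],v[0])))
for n,p in D.items():
    e=p[:2]-[540.6,-177.3];t=np.radians(-6.3);print(n,(e[0]*np.cos(t)+e[1]*np.sin(t)).round(),(-e[0]*np.sin(t)+e[1]*np.cos(t)).round())
E
```

```text
B [ 452.7 -208.9   30. ]
C [ 503.8 -201.8   30. ]
A [ 527.8 -160.4   30. ]
B C 51.6
B A 89.4
B d 182.5
C A 47.9
C d 133.5
A d 95.3
59.95350802759045
B -84.0 -41.0
C -34.0 -28.0
A -15.0 15.0
d 74.0 50.0
```

```bash
python3 -m creep '[[0,0,0,0,0,0.176,52],[0,0,0,0,0,0.176,52],[0,0,0,0,0,0.176,52],[0,0,0,0,0,0.176,52],[0,0,0,0,0,0.176,52],[0,0,0,0,0,0.176,52],[0,0,0,0,0,0.176,52],[0,0,0,0,0,0.176,52],[0,0,0,0,0,0.176,52],[0,0,0,0,0,0.176,52],[0,0,0,0,0,0,52]]'
python3 - <<'E'
from h import *
cakes()
print(r.state()['joints'].round(2));goto([504,-202,8],yaw=np.radians(-45))
E
```

```text
time: 15.45
position: [445.5, -216.5, 136.3]
orientation: [2.889, 1.233, -0.004]
wrist_force: [0.4, -0.5, 0.6]
gripper_width: 51.6
grasp_force: 0.0
[(np.int64(453), np.int64(-210), 19.6), (np.int64(507), np.int64(-203), 19.4), (np.int64(530), np.int64(-161), 19.2), (np.int64(617), np.int64(-140), 15.4)]
[-0.7   0.49  1.33  2.09 -0.57  1.    0.17]
rot [-0.001  0.002  0.025] alt [-3.000e-03 -1.000e-03 -3.117e+00]
move(tool, before rot) [ 51.   32.4 128.4]
```

```bash
python3 -m creep '[[26,17,0,0,0,0.02,52],[26,17,20,0,0,0,52],[0,0,50,0,0,0,52],[0,0,20,0,0,0,52],[0,0,0,0,0,0,52],[0,0,0,0,0,0,52]]'
python3 - <<'E'
from h import *
print(r.state()['joints'].round(2));goto([505.5,-202.5,9],yaw=np.radians(-45))
E
```

```text
time: 16.25
position: [507.0, -203.2, 47.9]
orientation: [2.9, 1.206, 0.001]
wrist_force: [0.6, 0.9, -0.1]
gripper_width: 51.8
grasp_force: 0.0
[-0.53  0.66  1.08  2.05 -0.76  0.9   0.2 ]
rot [ 0.001 -0.     0.003] alt [ 0.000e+00  1.000e-03 -3.139e+00]
move(tool, before rot) [-0.6 -1.6 38.9]
```

```bash
python3 -m creep '[[-0.6,-1.6,20,0,0,0,52],[0,0,16,0,0,0,52],[0,0,3,0,0,0,52],[0,0,0,0,0,0,50],[0,5,0,0,0,0,50],[0,9,0,0,0,0,50],[0,10,0,0,0,0,50],[0,10,0,0,0,0,50],[0,10,0,0,0,0,50],[0,10,0,0,0,0,50],[0,8,0,0,0,0,50],[0,3,0,0,0,0,50]]'
python3 -m creep '[[0,0,0,0,0,0,54],[0,0,-40,0,0,0,54],[0,0,-50,0,0,0,54],[0,-25,-50,0,0,0,54],[-25,-25,-30,0,0,0,54],[-25,-25,0,0,0,0,54],[0,0,0,0,0,0,54],[0,0,0,0,0,0,54]]'
python3 - <<'E'
from h import *
import itertools
D=cakes();print(r.state()['joints'].round(2))
for a,b in itertools.combinations(D,2):print(np.hypot(a[0]-b[0],a[1]-b[1]).round(1),end=' ')
E
```

```text
time: 17.75
position: [551.5, -248.5, 8.1]
orientation: [2.902, 1.204, -0.0]
wrist_force: [-0.2, -0.2, -0.1]
gripper_width: 50.0
grasp_force: 0.0
time: 18.75
position: [463.4, -229.8, 178.1]
orientation: [-2.901, -1.205, -0.001]
wrist_force: [0.8, 0.9, -0.1]
gripper_width: 54.0
grasp_force: 0.0
[(np.int64(620), np.int64(-137), 19.6), (np.int64(453), np.int64(-210), 19.4), (np.int64(531), np.int64(-162), 19.4), (np.int64(507), np.int64(-204), 19.2)]
[-0.68  0.44  1.33  2.01 -0.49  1.08  0.08]
182.3 92.4 131.4 91.6 54.3 48.4
```

```bash
python3 - <<'E'
from h import *
s=r.state();print(s['time'],s['position']);cakes()
im,P,i=cloud('wrist');h=cv2.cvtColor(im,cv2.COLOR_BGR2HSV)
m=((h[...,0]>5)&(h[...,0]<28)&(h[...,1]>90)).astype(np.uint8)
n,l,st,c=cv2.connectedComponentsWithStats(m)
for k in range(1,n):
    if st[k,4]>50: print(st[k],ray(i,*c[k],25).round(1),np.nanmedian(P[l==k],0).round(1))
im2,P2,i2=cloud('top');h=cv2.cvtColor(im2,cv2.COLOR_BGR2HSV)
m=((h[...,0]>5)&(h[...,0]<25)&(h[...,1]>100)).astype(np.uint8);m[:180]=0;m[265:]=0;m[:,:295]=0;m[:,372:]=0
n,l,st,c=cv2.connectedComponentsWithStats(m)
for k in range(1,n):
    if st[k,4]>20: print('top',st[k],ray(i2,*c[k],25).round(1),np.nanmedian(P2[l==k],0).round(1))
a=cv2.resize(im[60:330,100:460],(480,360));b=cv2.resize(im2[175:265,290:370],(320,360));cv2.imwrite('pics/w5.png',np.hstack([a,b]))
E
```

```text
18.8 [ 463.46257431 -229.99102009  178.04605662]
[(np.int64(620), np.int64(-137), 19.4), (np.int64(507), np.int64(-204), 19.4), (np.int64(453), np.int64(-210), 19.2), (np.int64(531), np.int64(-161), 19.2)]
[530   0  30  45 704] [ 790.4 -284.2   25. ] [ 800.7 -286.6   10. ]
[ 308    7   41   49 1520] [ 621.  -135.9   25. ] [ 619.8 -136.5   29.6]
[ 266   94   36   39 1107] [ 531.6 -160.6   25. ] [ 531.5 -160.7   29.7]
[278 139  35  36 990] [ 507.7 -203.3   25. ] [ 508.1 -202.8   29.7]
[249 175  35  35 953] [ 453.7 -209.5   25. ] [ 454.7 -208.8   29.7]
[168 328  23  62 712] [ 189.3 -289.6   25. ] [ 463.7 -190.9  316.1]
[379 328  22  62 718] [ 406.6 -505.1   25. ] [ 503.4 -230.3  315.7]
[ 174  405  322   15 3215] [ 303.9 -546.7   25. ] [ 492.6 -235.6  324.4]
top [316 192  11  12  98] [ 618.8 -134.3   25. ] [ 618.  -134.8   28.4]
top [323 217  11  12 102] [ 529.4 -158.6   25. ] [ 528.1 -158.4   28.1]
```

View pics/w5.png

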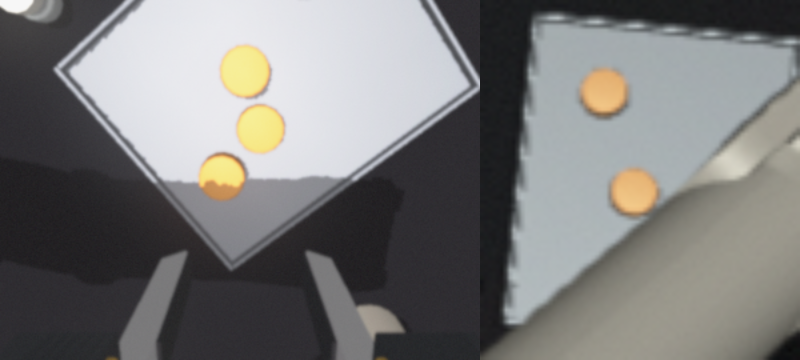

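The picture shows C (261,128) still near A (245,70) and B (222,175): the fingers rode over it. Wrist depth puts the tips of the opened fingers about 18 mm above the TCP, because the finger linkage retracts as it opens. I'll go lower.

```bash
python3 - <<'E'
from h import *
goto([507.5,-203.2,50])
im,P,i=cloud('wrist');s=r.state();A=R.from_rotvec(s['orientation'])
L=A.inv().apply((P.reshape(-1,3)-s['position']))
ok=(abs(L[:,0])<12)&(abs(L[:,1])<60)&(abs(L[:,1])>15)&(L[:,2]>-60)&(L[:,2]<40)
q=L[ok];print(s['gripper_width'],np.percentile(q[:,2],[50,95,99,100]),q[q[:,2]>np.percentile(q[:,2],97)].mean(0))
E
python3 -m creep '[[24,8,40,0,0,0,50],[24,5,50,0,0,0,48],[0,0,38,0,0,0,48],[0,0,0,0,0,0,48],[0,0,0,0,0,0,48]]'
python3 - <<'E'
from h import *
goto([507.5,-203.2,-6])
E
```

```text
move(tool, before rot) [ 50.8  12.1 127.9]
54.1146264939907 [-45.24660258 -26.89602869 -23.82782804 -22.92810952] [  4.47166393   1.88144947 -24.18428061]
time: 19.62
position: [506.2, -206.5, 51.3]
orientation: [2.901, 1.202, 0.0]
wrist_force: [-0.1, -0.2, 0.2]
gripper_width: 47.9
grasp_force: 0.0
move(tool, before rot) [ 3.2 -1.5 57.3]
```

```bash
python3 -m creep '[[3,-1.5,30,0,0,0,50],[0,0,20,0,0,0,50],[0,0,8,0,0,0,50],[0,0,2,0,0,0,50],[0,0,0,0,0,0,48],[0,0,0,0,0,0,48]]'
```

```text
time: 20.38
position: [507.4, -202.5, -9.3]
orientation: [2.901, 1.204, 0.001]
wrist_force: [-0.6, -0.3, 1.6]
gripper_width: 48.1
grasp_force: 0.0
```

```bash
python3 -m creep '[[0,5,0,0,0,0,48],[0,9,0,0,0,0,48],[0,10,0,0,0,0,48],[0,10,0,0,0,0,48],[0,10,0,0,0,0,48],[0,10,0,0,0,0,48],[0,7,0,0,0,0,48],[0,2,0,0,0,0,48],[0,0,0,0,0,0,52],[0,0,-50,0,0,0,52],[0,0,-50,0,0,0,52],[0,-20,-50,0,0,0,52]]'
python3 -m creep '[[-25,-25,-45,0,0,0,52],[-25,-25,0,0,0,0,52],[0,0,0,0,0,0,52],[0,0,0,0,0,0,52]]'
python3 - <<'E'
from h import *
import itertools
D=cakes();print(r.state()['joints'].round(2))
for a,b in itertools.combinations(D,2):print(np.hypot(a[0]-b[0],a[1]-b[1]).round(1),end=' ')
for p in D:
    e=np.array(p[:2])-[540.6,-177.3];t=np.radians(-6.3);print((e[0]*np.cos(t)+e[1]*np.sin(t)).round(),(-e[0]*np.sin(t)+e[1]*np.cos(t)).round())
E
```

```text
time: 21.88
position: [537.3, -233.2, 141.7]
orientation: [2.901, 1.203, -0.0]
wrist_force: [-0.0, 0.7, -0.6]
gripper_width: 52.0
grasp_force: 0.0
time: 22.38
position: [467.3, -232.2, 185.1]
orientation: [-2.901, -1.206, -0.001]
wrist_force: [0.4, 0.4, 0.7]
gripper_width: 51.7
grasp_force: 0.0
[(np.int64(453), np.int64(-210), 19.6), (np.int64(549), np.int64(-245), 19.4), (np.int64(620), np.int64(-137), 19.4), (np.int64(531), np.int64(-161), 19.0)]
[-0.67  0.42  1.3   1.99 -0.46  1.08  0.05]
102.2 182.3 92.1 129.2 85.9 92.2 -83.0 -42.0
16.0 -66.0
74.0 49.0
-11.0 15.0
```

All four cakes are at least 85 mm apart. Next is the lamp, starting with refining its pose and the approach.

```bash
cat >> h.py <<'E'
yw=np.radians(5);hx=np.array([np.cos(yw),np.sin(yw),0]);LX=(hx-[0,0,1])/2**.5;LY=np.array([-np.sin(yw),np.cos(yw),0]);LZ=np.cross(LX,LY)
RG=R.from_matrix(np.c_[np.cross(-LY,-LZ),-LY,-LZ])
E
python3 - <<'E'
from h import *
for n,lb in(('top',(212,195,250,248)),('scene',(300,205,355,262))):
    z=np.load(f'pics/{n}.npz');im,P=z['im'],z['P'];h=cv2.cvtColor(im,cv2.COLOR_BGR2HSV)
    w=np.zeros((420,560),bool);w[lb[1]:lb[3],lb[0]:lb[2]]=1;w&=(h[...,1]<45)&(h[...,2]>150)&(P[...,2]>85)&(P[...,1]>140)
    q=P[w]-[496,179,122];c=np.c_[q@LX,q@LY,q@LZ]
    print(n,w.sum(),'x',np.percentile(c[:,0],[1,5,50,95,99]).round(1),'y',np.percentile(c[:,1],[2,50,98]).round(1),'z',np.percentile(c[:,2],[5,50,95]).round(1))
    t=c[(abs(c[:,0])<25)&(abs(c[:,2]-13)<12)];print(' slope',np.polyfit(t[:,0],t[:,1],1).round(3),np.polyfit(t[:,0],t[:,2],1).round(3))
print(LX,LY,LZ)
goto([580,-80,320],Rt=RG)
E
```

```text
top 182 x [-58.8 -56.6 -24.5  28.6  36.6] y [-10.6   1.   14. ] z [-11.2   7.2  12.4]
 slope [0.008 2.046] [0.05  8.427]
scene 262 x [-54.1 -51.4 -12.3  27.5  31.4] y [-11.8   2.6  15. ] z [ 2.5  8.9 14.4]
 slope [-0.004  2.301] [0.032 9.719]
[ 0.70441603  0.06162842 -0.70710678] [-0.08715574  0.9961947   0.        ] [0.70441603 0.06162842 0.70710678]
rot [ 0.2748 -0.7524  0.6635]
move(tool, before rot) [ 187.5  -27.7 -135. ]
```

```bash
python3 -m creep '[[0,0,-50,0,0,0,60],[40,-6,-30,0,0,0,60],[49,-7,-30,0,0,0,60],[49,-7,-25,0,0,0,60],[49,-8,0,0,0,0,60],[0,0,0,0.0458,-0.1254,0.1106,60],[0,0,0,0.0458,-0.1254,0.1106,60],[0,0,0,0.0458,-0.1254,0.1106,60],[0,0,0,0.0458,-0.1254,0.1106,60],[0,0,0,0.0458,-0.1254,0.1106,60],[0,0,0,0.0458,-0.1254,0.1106,60],[0,0,0,0,0,0,60]]'
python3 - <<'E'
from h import *
print(r.state()['joints'].round(2))
O=np.array([493.3,181,119.3]);print(O+110*LZ);goto(O+110*LZ,Rt=RG)
E
```

```text
time: 23.92
position: [573.9, -85.7, 305.1]
orientation: [2.927, 0.259, -1.094]
wrist_force: [-0.7, -0.3, 0.3]
gripper_width: 60.1
grasp_force: 0.0
[-0.47  0.86  0.98  1.18 -0.32  2.05 -0.91]
[570.7857629  187.77912584 197.08174593]
rot [ 0.0089 -0.0721  0.0865]
move(tool, before rot) [ 109.7 -264.6   66.6]
```

```bash
cat >> h.py <<'E'
TZ=-(.5*hx+np.array([0,0,.866]));TZ/=np.linalg.norm(TZ)
RG=R.from_matrix(np.c_[np.cross(-LY,TZ),-LY,TZ]); O=np.array([493.3,181,119.3])
E
python3 - <<'E'
from h import *
goto(O-100*TZ,Rt=RG)
print(O-100*TZ)
E
```

```text
rot [-0.0025  0.1895  0.0871]
move(tool, before rot) [  83.  -266.9   78.1]
[543.11083075 185.35788301 205.90190526]
```

```bash
python3 -m creep '[[14,-44.5,13,0,0,0,60],[14,-44.5,13,0,0,0,60],[14,-44.5,13,0,0,0,60],[14,-44.5,13,0,0,0,60],[14,-44.5,13,0,0,0,60],[13,-44.5,13,0,0,0,60],[0,0,0,0,0.095,0.0435,60],[0,0,0,0,0.095,0.0435,60],[0,0,0,0,0,0,54],[0,0,0,0,0,0,54]]'
python3 - <<'E'
from h import *
print(r.state()['joints'].round(2))
goto(O-100*TZ,Rt=RG);goto(O+24*TZ)
im,P,i=cloud('wrist');np.savez('pics/w6',im=im,P=P);cv2.imwrite('pics/w6.png',im)
E
```

```text
time: 25.18
position: [543.8, 185.2, 208.5]
orientation: [3.012, 0.13, -0.799]
wrist_force: [-0.2, -0.3, 0.4]
gripper_width: 54.3
grasp_force: 0.0
[-0.92  0.82  1.02  1.44 -0.58  1.79 -1.33]
rot [ 0.0004 -0.0047 -0.0009]
move(tool, before rot) [ 0.7 -0.3  2.6]
move(tool, before rot) [ 1.000e-01 -3.000e-01  1.266e+02]
```

View pics/w6.png

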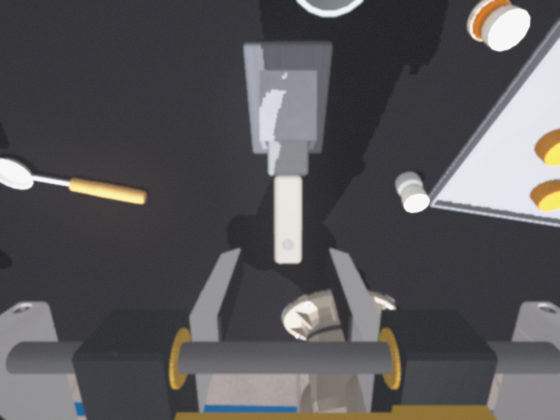

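The wrist view shows the white handle from (288,177) to (287,262), between fingertips at x≈238 and 332, so it is centred. The sleeve is at (288,100).

```bash
python3 - <<'E'
from h import *
z=np.load('pics/w6.npz');im,P=z['im'],z['P'];h=cv2.cvtColor(im,cv2.COLOR_BGR2HSV)
w=np.zeros((420,560),bool);w[170:268,268:308]=1;w&=(h[...,1]<60)&(h[...,2]>140)&(P[...,2]>60)
q=P[w]-O;c=np.c_[q@LX,q@LY,q@LZ]
print(w.sum(),'x',np.percentile(c[:,0],[1,5,50,95,99]).round(1),'y',np.percentile(c[:,1],[2,50,98]).round(1),'z',np.percentile(c[:,2],[5,50,95]).round(1))
t=c[(abs(c[:,0]+5)<30)&(abs(c[:,2]-13)<12)];print(np.polyfit(t[:,0],t[:,1],1).round(3),np.polyfit(t[:,0],t[:,2],1).round(3))
E
```

```text
2591 x [-52.9 -48.5  -6.   35.7  39.1] y [-17.2  -3.   10.1] z [10.2 13.8 17.3]
[ 1.000e-03 -3.494e+00] [ 0.05  14.063]
```

```bash
python3 -m creep '[[0,2,40,0,0,0,54],[0,0,40,0,0,0,54],[0,0,30,0,0,0,54],[0,0,15,0,0,0,54],[0,0,0,0,0,0,54],[0,0,0,0,0,0,54]]'
```

```text
time: 25.98
position: [483.1, 177.3, 100.0]
orientation: [3.012, 0.127, -0.798]
wrist_force: [0.3, 0.5, 0.1]
gripper_width: 54.1
grasp_force: 0.0
```

```bash
python3 -m creep '[[0,0,2,0,0,0,15],[0,0,0,0,0,0,15],[0,0,0,0,0,0,15],[0,0,0,0,0,0,15],[0,0,0,0,0,0,15],[0,0,0,0,0,0,15]]'
python3 - <<'E'
from h import *
s=r.state();print(s['ft_torque'])
A=R.from_rotvec(s['orientation']);print('LX in tool',A.inv().apply(LX).round(4))
E
```

```text
time: 26.72
position: [481.1, 177.3, 97.7]
orientation: [3.011, 0.127, -0.799]
wrist_force: [-0.6, 0.4, 3.3]
gripper_width: 27.9
grasp_force: 30.0
[-0.04726441 -0.07249679 -0.01722897]
LX in tool [ 0.9647 -0.0028  0.2634]
```

```bash
python3 -m creep '[[-4.8,0,-1.3,0,0,0,15],[-9.6,0,-2.6,0,0,0,15],[-9.6,0,-2.6,0,0,0,15]]'; python3 -m creep '[[-9.6,0,-2.6,0,0,0,15],[-9.6,0,-2.6,0,0,0,15],[-9.6,0,-2.6,0,0,0,15],[-9.6,0,-2.6,0,0,0,15],[-9.6,0,-2.6,0,0,0,15],[-9.6,0,-2.6,0,0,0,15],[0,0,0,0,0,0,15]]'
```

```text
time: 27.1
position: [462.7, 175.8, 115.6]
orientation: [3.011, 0.127, -0.8]
wrist_force: [0.2, -0.6, -1.9]
gripper_width: 27.8
grasp_force: 30.0
time: 27.98
position: [421.1, 172.5, 157.7]
orientation: [3.012, 0.128, -0.799]
wrist_force: [-0.2, 0.6, -0.9]
gripper_width: 27.9
grasp_force: 30.0
```

```bash
cat >> h.py <<'E'
G=R.from_rotvec([3.011,0.127,-0.799]);Tg=np.array([481.1,177.3,97.7]);O2=O+1.5*LX-2*LY+LZ
oT=G.inv().apply(O2-Tg); RL=R.from_matrix(np.c_[LX,LY,LZ]); LT=G.inv()*RL  # lamp in tool
def final(phi,win):
    Lf=R.from_euler('z',phi);T=Lf*LT.inv(); o=np.array(win)-Lf.apply([80,0,-15]); return o-T.apply(oT),T
def win():
    s=r.state();A=R.from_rotvec(s['orientation']);L=A*LT;return s['position']+A.apply(oT)+L.apply([80,0,-15]),L.as_matrix()[:,2]
E
python3 - <<'E'
from h import *
s=r.state();A=R.from_rotvec(s['orientation'])
print('up100 in tool',A.inv().apply([0,0,1]).round(3))
p,T=final(yw,[541,-177,150]);print(p);print('rot',(A.inv()*T).as_rotvec().round(4));print(oT,s['joints'].round(2))
E
python3 -m creep '[[20,0,-34.6,0,0,0,15],[20,0,-34.6,0,0,0,15],[20,0,-34.6,0,0,0,15],[0,0,0,0,0,0,15]]'
python3 - <<'E'
from h import *
p,T=final(yw,[541,-177,150]);goto(p+[0,0,90],Rt=T);goto(p+[0,0,90]);print(win(),r.state()['joints'].round(2))
E
```

```text
up100 in tool [-0.496  0.001 -0.869]
[ 466.29145254 -184.1611496   139.90459286]
rot [0.0015 0.7851 0.001 ]
[  1.8313614   -0.61209311 -25.51385845] [-1.12  0.7   1.07  1.8  -0.55  1.58 -1.31]
time: 28.48
position: [526.7, 180.7, 217.9]
orientation: [3.011, 0.127, -0.796]
wrist_force: [-0.3, -0.5, -1.3]
gripper_width: 27.4
grasp_force: 30.0
rot [3.000e-03 7.836e-01 4.000e-04]
move(tool, before rot) [-84.6 358.5  35.4]
move(tool, before rot) [-84.6 358.5  35.4]
(array([586.65904039, 186.58872175, 172.0671936 ]), array([0.7031282 , 0.06191024, 0.7083628 ])) [-0.95  0.78  1.04  1.48 -0.56  1.78 -1.33]
```

```bash
python3 -m creep '[[0,0,-20,0,0.157,0,15],[0,0,-20,0,0.157,0,15],[0,0,0,0,0.157,0,15],[0,0,0,0,0.157,0,15],[0,0,0,0,0.157,0,15],[0,0,0,0,0,0,15],[0,0,0,0,0,0,15]]'
python3 - <<'E'
from h import *
p,T=final(yw,[541,-177,150]);goto(p+[0,0,90],Rt=T);print(win(),r.state()['joints'].round(2))
E
```

```text
time: 29.35
position: [536.7, 175.1, 259.0]
orientation: [3.112, 0.118, 0.253]
wrist_force: [0.7, 0.6, -1.5]
gripper_width: 27.9
grasp_force: 30.0
rot [ 0.0248  0.1053 -0.0052]
move(tool, before rot) [-101.4  352.3   21.2]
(array([612.10017622, 181.55364621, 261.18167016]), array([0.10304328, 0.03064007, 0.99420484])) [-1.65  0.21  1.36  1.93 -0.17  1.02 -1.73]
```

```bash
python3 -m creep '[[0,40,0,0,0,0,15],[0,44,0,0,0,0,15],[-14,44,0,0,0,0,15],[-14,44,0,0,0,0,15],[-14,44,0,0,0,0,15],[-14,44,0,0,0,0,15],[-14,44,0,0,0,0,15],[-14,44,0,0,0,0,15],[0,0,0,0,0,0,15],[0,0,0,0,0,0,15]]'
python3 - <<'E'
from h import *
p,T=final(yw,[541,-177,150]);goto(p,Rt=T);print(win(),r.state()['joints'].round(2))
E
```

```text
time: 30.6
position: [479.6, -173.1, 254.7]
orientation: [3.109, 0.111, 0.248]
wrist_force: [-0.5, 1.1, -1.4]
gripper_width: 27.8
grasp_force: 30.0
rot [ 0.0287  0.1085 -0.0086]
move(tool, before rot) [-32.    7.1 111.3]
(array([ 555.09340392, -166.97026659,  256.55317532]), array([0.1059955 , 0.03351972, 0.99380148])) [-1.23 -0.42  1.19  2.04  0.46  1.13 -1.71]
```

```bash
python3 -m creep '[[-5,2,30,0,0,0,15],[-5,2,30,0,0,0,15],[-5,2,30,0,0,0,15],[0,0,15,0,0,0,15],[0,0,0,0.014,0.05,0,15],[0,0,0,0.014,0.05,0,15],[0,0,0,0,0,0,15],[0,0,0,0,0,0,15]]'
python3 - <<'E'
from h import *
p,T=final(yw,[541,-177,150]);goto(p,Rt=T);print(win(),r.state()['joints'].round(3))
E
```

```text
time: 31.6
position: [471.3, -176.4, 159.1]
orientation: [-3.104, -0.119, -0.419]
wrist_force: [-1.4, -0.5, -1.2]
gripper_width: 27.3
grasp_force: 30.0
rot [ 0.0054 -0.002  -0.0066]
move(tool, before rot) [-10.5   7.3  17. ]
(array([ 546.07624197, -169.74359513,  169.33883973]), array([-0.00223137,  0.00332024,  0.999992  ])) [-1.242 -0.493  1.294  2.248  0.599  0.839 -1.775]
```

```bash
python3 -m creep '[[5,2,3,0,0,0,15],[8,2,3,0,0,0,15],[5,2,0,0,0,0,15],[0,0,0,0,0,0,15],[0,0,0,0,0,0,15],[0,0,0,0,0,0,15],[0,0,0,0,0,0,15]]'
python3 - <<'E'
from h import *
w,zz=win();print(w,zz,r.state()['joints'].round(3),np.abs(r.state()['qd']).max())
s=r.state();A=R.from_rotvec(s['orientation']);L=A*LT;o=s['position']+A.apply(oT)
for n in('scene','wrist'):
    im,P,i=cloud(n);q=L.inv().apply(P.reshape(-1,3)-o)
    k=(q[:,0]>-50)&(q[:,0]<150)&(abs(q[:,1])<35)&(abs(q[:,2])<40)
    q=q[k];print(n,len(q))
    hd=q[(q[:,0]>45)&(q[:,0]<140)]
    if len(hd)>30:
        print('head x',np.percentile(hd[:,0],[2,98]).round(),'y',np.percentile(hd[:,1],[2,98]).round(),'z',np.percentile(hd[:,2],[2,50,98]).round())
        t=hd[(hd[:,2]>5)&(hd[:,0]<115)&(abs(hd[:,1])<15)]
        if len(t)>20:print('top slope',np.polyfit(t[:,0],t[:,2],1),np.polyfit(t[:,1],t[:,2],1))
cakes()
E
```

```text
time: 32.48
position: [490.3, -180.6, 157.5]
orientation: [-3.102, -0.12, -0.421]
wrist_force: [-0.3, -0.3, -1.7]
gripper_width: 27.2
grasp_force: 30.0
[ 565.02586086 -173.90795875  167.83945757] [-0.00298585  0.00180468  0.99999391] [-1.317 -0.495  1.37   2.215  0.611  0.836 -1.773] 0.003403541431149774
scene 675
head x [ 48. 125.] y [-17.  24.] z [-9. 16. 24.]
top slope [ 0.06369515 14.43083123] [-1.00262504e-03  1.95687790e+01]
wrist 18622
head x [ 46. 121.] y [-20.  18.] z [17. 19. 22.]
top slope [ 0.05128341 15.13998103] [-1.30550124e-03  1.92720211e+01]
[(np.int64(548), np.int64(-246), 19.0)]
```

```bash
python3 -m creep '[[-4,0,0,0,-0.03,0,15],[-4,0,0,0,-0.04,0,15],[-4,0,0,0,0,0,15],[0,0,0,0,0,0,15],[0,0,0,0,0,0,15],[0,0,0,0,0,0,15]]'
python3 - <<'E'
from h import *
w,zz=win();print(w,zz,r.state()['joints'].round(3),np.abs(r.state()['qd']).max())
im,P,i=cloud('top');h=cv2.cvtColor(im,cv2.COLOR_BGR2HSV)
m=((h[...,0]>5)&(h[...,0]<25)&(h[...,1]>100)).astype(np.uint8);m[:180]=0;m[265:]=0;m[:,:295]=0;m[:,372:]=0
n,l,st,c=cv2.connectedComponentsWithStats(m)
for k in range(1,n):
    if st[k,4]>20: print('top',st[k],ray(i,*c[k],25).round(1))
im,P,i=cloud('scene');h=cv2.cvtColor(im,cv2.COLOR_BGR2HSV)
m=((h[...,0]>5)&(h[...,0]<25)&(h[...,1]>100)).astype(np.uint8);m[:165]=0;m[235:]=0;m[:,:205]=0;m[:,310:]=0
n,l,st,c=cv2.connectedComponentsWithStats(m)
for k in range(1,n):
    if st[k,4]>15: print('scene',st[k],ray(i,*c[k],20).round(1),np.nanmedian(P[l==k],0).round(1))
E
```

```text
time: 33.38
position: [473.3, -179.0, 159.7]
orientation: [-3.12, -0.12, -0.319]
wrist_force: [0.9, 0.3, -1.0]
gripper_width: 27.7
grasp_force: 30.0
[ 548.58756958 -172.36563332  165.08796631] [0.06232806 0.00955015 0.99801002] [-1.333 -0.495  1.364  2.197  0.593  0.92  -1.774] 0.0021139562613854664
top [316 192  11  12  98] [ 618.8 -134.3   25. ]
top [347 212  11  11  99] [ 547.5 -243.5   25. ]
top [323 217  10  12  87] [ 528.2 -156.    25. ]
scene [269 176  11  11 101] [ 453.6 -206.6   20. ] [ 458.3 -199.3   28.2]
scene [240 180  11  11 101] [ 549.  -244.4   20. ] [ 552.6 -236.7   29. ]
scene [257 191  12  12 118] [ 531.1 -160.3   20. ] [ 534.2 -153.    27.6]
scene [238 205  12  12 118] [ 621.4 -134.7   20. ] [ 624.8 -126.7   28.4]
```

All four cakes are flat and well apart. The lamp is level and steady, with its window about 165 mm up and roughly 10 mm from the tray centre, so I'm handing the job in.

```bash
python3 -c "
from rig import r
print(r.job_done())"
```

```text
the job is handed in; nothing more can be done
None
```

I handed the job in at about 33.5 s of the 72 s allowed, and the hand-in returned no verdict: the four cakes measure flat and at least 85 mm apart, and the lamp is held still and within about 0.06 rad of level, its window about 165 mm above the bench and about 10 mm from the tray's centre.

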